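# Set a bottle cap to vent for the autoclave

### The arm

A 6-joint arm with a two-finger parallel gripper is mounted at the origin on a cart in front of the work surface, level with it; the furniture and walls round the work are solid. World frame = base frame: x ahead of the robot, y to its left, z up, the work surface at z = 0. Lengths are in mm, angles in rad, forces in N, time in s.
With the tool pointing down it reaches from about 150 to 775 mm from the base axis. Payload 6.1 kg.
Tool frame: the origin (TCP) lies at the very end of the fingers, on their centre line; the grasp point (between the pads) lies behind it (env.tcp_to_grasp is the x of the grasp point in the tool frame, in mm); x points along the fingers, y is the direction in which the jaws open and shut, and the axes are right-handed (so a half turn about x gives the same grasp; the last joint's range is limited). The gripper opens to 85 mm and grips with 20 to 120 N. Pads are 22 mm wide; open, the fingers measure 114 mm over their backs; the gripper's body (76 mm by 85 mm) begins 54 mm behind the grasp point. The pads swing forward as they close: fully open they stand 13 mm farther back than shut.
Start: joints at [-1.254, 0.126, -0.04, 1.405, 0, 1.571], TCP at [163.545, -498.86, 201.695] pointing down, gripper open.
Joint ranges: [-2.72, 2.72], [-0.95, 1.95], [-1.27, 1.35], [-1.78, 2.02], [-1.46, 1.47], [-3.14, 3.14]. Speed limits (rad/s): [2.39, 2.39, 3.01, 3.14, 3.14, 3.14].

### API

Orientations are given as a unit quaternion [x, y, z, w].
In Python, from workcell import env gives the robot as it stands.
- The arm moves only by the tool step_arm, never from a script. Its argument "motion" is a list of rows, each an object with "grip": the finger opening in mm, from 0 to 85.4; "travel": the shift along the world's x, y, z in mm, a list of three; "dr": the turn, a rotation vector about the world's x, y, z in rad, a list of three. A call has 1 to 12 rows; each row is the pose to reach, as a shift and turn from the pose commanded when the call began; what a row does not reach only later rows make up. A row lasts 1/12 s, in which the tool goes at most 41.7 mm and 7.16 degrees, less where a joint would pass 70% of its speed; a pose out of reach is approached as far as the arm can. A call with a gripper value outside its range is refused whole. The fingers move at their own pace and stop on an object; "squeeze" is the grip in N (left out, the last holds). Time passes only in rows, so rows that repeat a pose let the fingers close. It gives the time, the measured TCP pose, the force and the opening at its end, in the units of the state.
- env.state(): the state, without advancing time (a new reading comes with each control period).
- env.camera(name): name is "scene" or "top" or "wrist"; returns the picture (420x560x3 uint8, red, green, blue); there is no depth.
- env.calibration(name): a dict with "vfov" (degrees; the focal length in pixels is half the picture's height over the tangent of half this angle, whatever the lens; pixels are square), "cx", "cy" (the principal point, pixels), "distortion" ([k1, k2, p1, p2, k3] as OpenCV has them; the pictures are not rectified), "extrinsics" (4x4, takes a point from world to camera coordinates); the wrist camera has in their place "mount" (4x4, takes a point from camera to tool coordinates, whose origin is the TCP and whose axes are the tool frame's). Camera axes: x right, y up, looking along -z (the intrinsics and any distortion apply to the point x, -y, -z); pixel columns grow to the right and rows downward; lengths in mm; the calibration is good to about 2 mm. A picture is of the moment at which its call begins: read the wrist's pose just before it. calibration takes no time and is no camera call.
- env.hand_in(): hands the job in, once; it reports no verdict.
Trained networks look in the newest picture that a camera, given by its name, has taken for a name from the list of things; names that differ only in an ending like _2 or _b are one class to them, and where a whole thing is asked for, a point or a joint stands for the part that bears it (a point fixed in the world has none). Each returns a list of dicts, best first, with "conf" (0 to 1); they miss things now and then, are a little off and sometimes report something else, mostly with a low value. They report only what shows in the picture. A call takes as long as a camera call.
- env.search_frame(target, camera): "xyz" ([x, y, z] in mm, in world coordinates, good to about 4 mm: the middle of the surface that is visible of it).
- env.landmark_of(target, camera): "xyz" ([x, y, z] in mm, in world coordinates, good to about 4 mm: a listed point, or the origin of a listed thing).
The state is a dict: "t": time; "q": joint angles; "qd": joint speeds; "tau": joint torques, N m; "tool_pos": TCP position; "tool_rot": TCP orientation; "ft_force": force on the tool from outside, world axes, zero at the start; "moment": the same for the moment, N m; "opening": finger opening in mm.
Only numpy, scipy, OpenCV 4.12 (cv2) and the standard library are available. Lean on these libraries where they do the work, as an engineer would, in place of code of your own. Each camera call takes 0.05 s, during which the arm holds its last target. There are 200 camera calls.

### The job

The glass bottle clamped in the support stand goes to the autoclave next and has to vent. Swing the magnifier lamp well clear of the bottle, screw the bottle's cap down until it bottoms out, then back it off a quarter turn. Finish with the cap still held firmly in the gripper at that setting, as I am about to tape it over; leave the things standing around where they are.

Things in the scene. Friction and masses are not known exactly. Their poses are not given: they have to be found in the camera images.
- stand: support stand, fixed: grey base plate 130 x 310 x 12 mm, a 12 mm steel rod 284 mm high near one end and a clamp (55 to 120 mm high) that holds the bottle. Origin on the worktop under the bottle's axis; its -y axis points to the rod, 180 mm away. The bottle is 64 mm wide, cannot turn, and its shoulder narrows to a 36 mm neck below the cap.
- cap: the bottle's blue ribbed screw cap, 48 mm diameter, 28 mm high, on a right-hand thread (clockwise from above closes, 4 mm of height a turn). Origin at the centre of its underside, about 130 mm above the worktop; z up, turns with the cap
- cap_centre (a point): centre of the cap, half-way up it, on the bottle's axis; 142 mm above the worktop when the cap is bottomed
- cap_turn (a joint): how far the cap is unscrewed (rad): 0 bottomed on the bottle's rim (a hard stop), grows anticlockwise from above, 1.57 a quarter turn. Starts 2.4 to 3.8; turns stiffly (about 0.1 N m) and stays where it is left
- lamp (a joint): swing of the magnifier lamp (rad): 0 with its lens straight over the bottle, grows as the arm swings clockwise from above, stops at -0.3 and 1.6. Stays where it is left; needs about 2 N at lamp_arm
- lamp_hinge (a point): axis of the lamp's vertical hinge on the stand's rod, at the height of the middle of its arm (246 mm above the worktop); the rod and hinge collar (33 mm diameter) end 284 mm above the worktop
- lamp_arm (a point): middle of the lamp's arm, 80 mm from the hinge: a level aluminium bar 14 mm wide and 18 mm high that runs out from the hinge; bare from 20 to 115 mm from the hinge
- lens_centre (a point): centre of the lamp's round head (92 mm diameter, 26 mm high), 180 mm from the hinge and level with the arm
- tape_roll: green roll of tape lying flat, 71 mm diameter, 19 mm high, loose; origin under its centre
- bottle_small_a: small closed bottle, 48 mm diameter, 97 mm high, loose; origin under its centre
- tweezers: steel tweezers, 126 x 18 x 10 mm, loose; origin under their middle
- petri_1: closed petri dish, 91 mm diameter, 15 mm high, loose; origin under its centre

How it is judged:
By the outcome, as a careful person would: the job done as asked, in the order asked, and still so for the second after the job is handed in, while the arm keeps its last pose, push and grip.
It also fails if it takes over 61 s, if anything falls off the work surface, if the arm or the gripper's body presses on something with over 40 N, if the wrist force passes 120 N, or if a joint passes its speed limit or range.

## Working session

There is one attempt and no reset: what is moved stays moved. The work goes in short steps, Python scripts to look and compute and a tool call to move; the robot and the scene stay as the last step left them, time stands still between calls to the robot, and variables do not carry over. Pictures are saved under pics/ and viewed, about 8 in all and at most 12, crops included, and the job is handed in when it is done.

Besides the shell and the picture viewer there is one more tool, called after ">>>" as name(argument=value, ...), one argument or row to a line, values as JSON. step_arm: Moves the arm, as the interface text tells. Its arguments: {"type":"object","properties":{"motion":{"type":"array","items":{"type":"object","properties":{"grip":{"type":"number"},"travel":{"type":"array","items":{"type":"number"}},"dr":{"type":"array","items":{"type":"number"}}}}},"squeeze":{"type":"number"}},"required":["motion"]}

```bash
mkdir -p pics
cat > h.py <<'E'
import numpy as np, cv2
from workcell import env
from scipy.spatial.transform import Rotation as R
def snap(cam,name):
    im=env.camera(cam); cv2.imwrite('pics/'+name,im[:,:,::-1]); return im
def proj(cam,P):
    c=env.calibration(cam); f=210/np.tan(np.radians(c['vfov']/2))
    if 'extrinsics' in c: E=np.array(c['extrinsics'])
    else:
        s=env.state(); T=np.eye(4);T[:3,:3]=R.from_quat(s['tool_rot']).as_matrix();T[:3,3]=s['tool_pos']
        E=np.linalg.inv(T@np.array(c['mount']))
    p=np.c_[np.atleast_2d(P),np.ones(len(np.atleast_2d(P)))]@E.T
    q=p[:,:3]*[1,-1,-1]
    K=np.array([[f,0,c['cx']],[0,f,c['cy']],[0,0,1.]])
    return cv2.projectPoints(q,np.zeros(3),np.zeros(3),K,np.array(c['distortion'],float))[0][:,0]
E
python3 - <<'E'
from h import *
print(env.tcp_to_grasp, env.state())
a=snap('scene','s1.png');b=snap('top','t1.png')
for cam in('scene','top'):
    for n in('stand','cap','cap_centre','lamp_hinge','lamp_arm','lens_centre','tape_roll','bottle_small_a','tweezers','petri_1'):
        r=env.landmark_of(n,cam); print(cam,n,[(np.round(d['xyz']),round(d['conf'],2)) for d in r[:2]])
E
```

```text
-18.700000000000003 {'t': 0.0, 'q': array([-1.25402199e+00,  1.26374652e-01, -4.06142682e-02,  1.40541674e+00,
        2.34009625e-05,  1.57083726e+00]), 'qd': array([-9.32010446e-04,  1.46011733e-03,  4.40058113e-04,  1.21392877e-03,
       -7.75826251e-05,  1.17701624e-03]), 'tau': array([ 1.68205348e-03, -4.35914898e+01,  3.52924705e+01,  1.73439248e-02,
       -7.84599888e-05,  3.74770764e-06]), 'tool_pos': array([ 163.40101231, -498.43310843,  200.92846159]), 'tool_rot': array([-0.69817636, -0.11207779,  0.69833954, -0.11095146]), 'ft_force': array([ 0.18472438, -0.08242398,  0.35068184]), 'moment': array([-0.05505215, -0.01856336,  0.04607383]), 'opening': 85.67548794302103}
scene stand [(array([ 491., -163.,    1.]), 0.94), (array([ 490., -164.,  146.]), 0.61)]
scene cap [(array([ 491., -165.,  130.]), 0.66)]
scene cap_centre [(array([ 489., -167.,  150.]), 0.61)]
scene lamp_hinge [(array([ 413., -330.,  248.]), 0.95), (array([ 312., -222.,    2.]), 0.18)]
scene lamp_arm [(array([ 548., -300.,   -2.]), 0.68), (array([ 461., -157.,  245.]), 0.4)]
scene lens_centre [(array([ 458., -158.,  245.]), 0.66), (array([ 487., -167.,  145.]), 0.51)]
scene tape_roll [(array([539., -52.,  -4.]), 0.76)]
scene bottle_small_a []
scene tweezers [(array([ 329., -390.,   -2.]), 0.66)]
scene petri_1 [(array([ 313., -224.,    2.]), 0.72), (array([ 329., -387.,   -1.]), 0.45)]
top stand [(array([ 487., -165.,   -0.]), 0.63)]
top cap []
top cap_centre [(array([ 486., -166.,   -4.]), 0.17)]
top lamp_hinge [(array([ 413., -328.,  249.]), 0.76)]
top lamp_arm [(array([ 428., -251.,  248.]), 0.97)]
top lens_centre [(array([ 453., -150.,  244.]), 0.86)]
top tape_roll [(array([541., -50.,  -0.]), 0.78)]
top bottle_small_a [(array([ 545., -301.,   -2.]), 0.78)]
top tweezers [(array([ 310., -218.,    1.]), 0.67), (array([ 324., -386.,    1.]), 0.39)]
top petri_1 [(array([ 307., -218.,   -2.]), 0.79)]
```

```bash
python3 -c "
import cv2,numpy as np
a=cv2.imread('pics/s1.png');b=cv2.imread('pics/t1.png')
cv2.imwrite('pics/st1.png',cv2.resize(np.vstack([a,b]),(400*2,600*2)) if 0 else np.hstack([cv2.resize(a,(400,300)),cv2.resize(b,(400,300))]))"
```

```text
(no output)
```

View pics/s1.png

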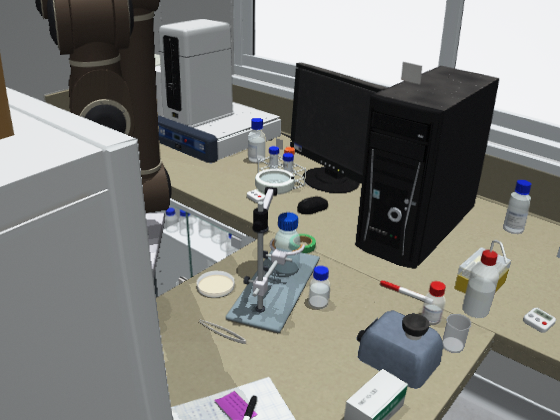

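View pics/t1.png

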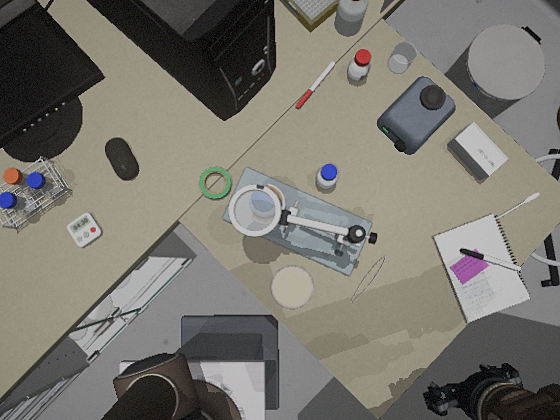

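The top view shows the lens at about (255,210), over the bottle, with the hinge at (355,235). The small bottle is at (328,177), petri dish at (292,287), tape at (215,183). The networks agree: bottle axis is about (489,-165), hinge about (413,-329), 181 mm apart against 180 expected. The lamp is at about -0.2 rad. I'll push the arm clockwise with closed fingers.

>>> step_arm(
  motion=[
    {"grip":0,"travel":[0,0,40]},
    {"grip":0,"travel":[0,0,80]},
    {"grip":0,"travel":[20,22,110]},
    {"grip":0,"travel":[45,50,110]},
    {"grip":0,"travel":[70,78,110]},
    {"grip":0,"travel":[95,106,110]},
    {"grip":0,"travel":[120,134,110]},
    {"grip":0,"travel":[145,162,110]},
    {"grip":0,"travel":[170,190,110]},
    {"grip":0,"travel":[195,218,110]},
    {"grip":0,"travel":[215,240,110]},
    {"grip":0,"travel":[226,252,110]},
  ],
)

```text
$.motion[0]: bad value
```

>>> step_arm(
  motion=[
    {"grip":0,"travel":[0,0,-25]},
    {"grip":0,"travel":[0,0,-50]},
    {"grip":0,"travel":[0,0,-75]},
    {"grip":0,"travel":[0,0,-84]},
    {"grip":0,"travel":[0,0,-84]},
  ],
)

```text
$.motion[0]: bad value
```

Run:
```python
from h import *
snap('scene','s2.png');snap('top','t2.png')
print(env.state()['tool_pos'],env.state()['q'],env.state()['ft_force'])
import cv2
a=cv2.imread('pics/s2.png');b=cv2.imread('pics/t2.png')
cv2.imwrite('pics/c2.png',np.hstack([cv2.resize(a[150:350,180:380],(400,400)),cv2.resize(b[150:350,180:380],(400,400))]))
```

```text
[ 163.5547114  -498.85529661  201.69574605] [-1.25397878e+00  1.25803447e-01 -3.95933927e-02  1.40540972e+00
 -1.66769272e-06  1.57083773e+00] [-0.23461338 -0.17053117 -0.80518577]
```

View pics/c2.png

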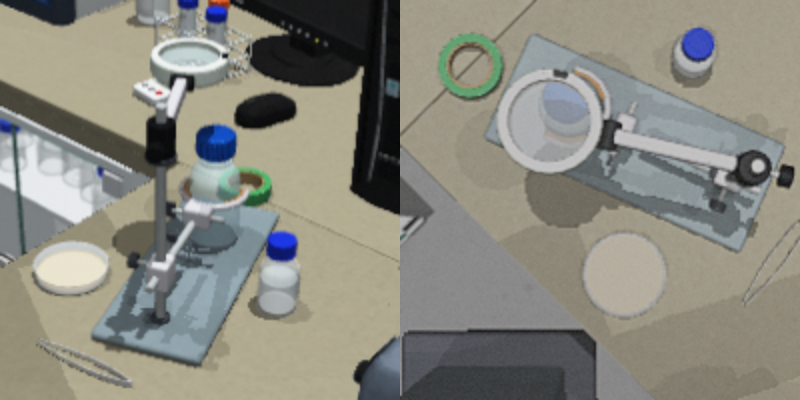

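The crop shows the lamp at its starting place, with the lens over the bottle's near side. The rows were refused, probably because `dr` is required.

>>> step_arm(
  motion=[
    {"grip":0,"travel":[0,0,40],"dr":[0,0,0]},
    {"grip":0,"travel":[0,0,80],"dr":[0,0,0]},
    {"grip":0,"travel":[20,22,110],"dr":[0,0,0]},
    {"grip":0,"travel":[45,50,110],"dr":[0,0,0]},
    {"grip":0,"travel":[70,78,110],"dr":[0,0,0]},
    {"grip":0,"travel":[95,106,110],"dr":[0,0,0]},
    {"grip":0,"travel":[120,134,110],"dr":[0,0,0]},
    {"grip":0,"travel":[145,162,110],"dr":[0,0,0]},
    {"grip":0,"travel":[170,190,110],"dr":[0,0,0]},
    {"grip":0,"travel":[195,218,110],"dr":[0,0,0]},
    {"grip":0,"travel":[215,240,110],"dr":[0,0,0]},
    {"grip":0,"travel":[226,252,110],"dr":[0,0,0]},
  ],
)

```text
t: 2.2
tool_pos: [391.2, -244.5, 311.8]
tool_rot: [0.698, 0.113, -0.698, 0.112]
ft_force: [-0.1, -0.8, -0.5]
opening: -0.0
```

>>> step_arm(
  motion=[
    {"grip":0,"travel":[0,0,-28],"dr":[0,0,0]},
    {"grip":0,"travel":[0,0,-56],"dr":[0,0,0]},
    {"grip":0,"travel":[0,0,-84],"dr":[0,0,0]},
    {"grip":0,"travel":[0,0,-84],"dr":[0,0,0]},
    {"grip":0,"travel":[10,-2,-84],"dr":[0,0,0]},
    {"grip":0,"travel":[20,-4,-84],"dr":[0,0,0]},
    {"grip":0,"travel":[28,-6,-84],"dr":[0,0,0]},
    {"grip":0,"travel":[28,-6,-84],"dr":[0,0,0]},
  ],
)

```text
t: 2.87
tool_pos: [420.3, -254.0, 229.1]
tool_rot: [0.699, 0.111, -0.697, 0.112]
ft_force: [-0.5, -0.1, -0.4]
opening: -0.2
```

Run:
```python
from h import *
a=snap('scene','s3.png');b=snap('top','t3.png')
s=env.state();print(s['tool_pos'],s['ft_force'])
cv2.imwrite('pics/c3.png',np.hstack([cv2.resize(x[130:330,180:380,::-1],(400,400)) for x in(a,b)]))
for n in('lamp_arm','lens_centre'):print(n,[(np.round(d['xyz']),round(d['conf'],2)) for d in env.landmark_of(n,'top')[:2]])
```

```text
[ 418.56812708 -253.36230375  228.55121985] [-0.0310028   0.87893599 -0.40573664]
lamp_arm []
lens_centre [(array([ 456., -154.,  245.]), 0.61)]
```

View pics/c3.png

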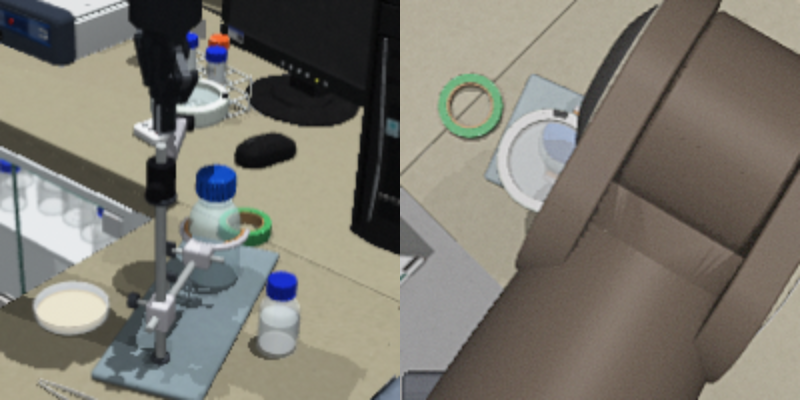

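The fingers hang on the near side of the arm and aren't touching it yet. The lens is unmoved at (456,-154). Next I push round the arc.

>>> step_arm(
  motion=[
    {"grip":0,"travel":[8,0,0],"dr":[0,0,0]},
    {"grip":0,"travel":[16,-1,0],"dr":[0,0,0]},
    {"grip":0,"travel":[25,-4,0],"dr":[0,0,0]},
    {"grip":0,"travel":[34,-9,0],"dr":[0,0,0]},
    {"grip":0,"travel":[43,-14,0],"dr":[0,0,0]},
    {"grip":0,"travel":[51,-21,0],"dr":[0,0,0]},
    {"grip":0,"travel":[57,-29,0],"dr":[0,0,0]},
    {"grip":0,"travel":[63,-37,0],"dr":[0,0,0]},
    {"grip":0,"travel":[67,-46,0],"dr":[0,0,0]},
    {"grip":0,"travel":[70,-56,0],"dr":[0,0,0]},
    {"grip":0,"travel":[72,-66,0],"dr":[0,0,0]},
    {"grip":0,"travel":[73,-76,0],"dr":[0,0,0]},
  ],
)

```text
t: 4.07
tool_pos: [490.6, -330.1, 227.6]
tool_rot: [-0.698, -0.111, 0.698, -0.111]
ft_force: [-0.3, -0.5, 0.6]
opening: 0.2
```

Run:
```python
from h import *
a=snap('scene','s4.png');b=snap('top','t4.png')
s=env.state();print(s['tool_pos'],s['ft_force'])
for c in('top','scene'):
  for n in('lamp_arm','lens_centre','cap_centre','stand'):print(c,n,[(np.round(d['xyz']),round(d['conf'],2)) for d in env.landmark_of(n,c)[:2]])
```

```text
[ 490.37630628 -330.54665132  227.28497058] [ 0.32490478 -0.24201454  0.34972553]
top lamp_arm []
top lens_centre [(array([ 544., -299.,   -4.]), 0.68), (array([ 453., -151.,  242.]), 0.63)]
top cap_centre []
top stand [(array([ 488., -167.,   -1.]), 0.84)]
scene lamp_arm [(array([ 434., -246.,  242.]), 0.74)]
scene lens_centre [(array([ 460., -157.,  247.]), 0.98)]
scene cap_centre [(array([ 488., -165.,  146.]), 0.83)]
scene stand [(array([ 489., -163.,   -0.]), 0.77)]
```

Run:
```python
from h import *
a=cv2.imread('pics/s4.png');b=cv2.imread('pics/t4.png')
a=cv2.resize(a[130:330,180:380],(400,400),interpolation=2);b=cv2.resize(b[130:330,180:380],(400,400))
p=(proj('scene',[env.state()['tool_pos']])[0]-[180,130])*2;print(p)
cv2.circle(a,(int(p[0]),int(p[1])),4,(0,0,255),1)
cv2.imwrite('pics/c4.png',np.hstack([a,b]))
```

```text
[235.48157491 190.19222877]
```

View pics/c4.png

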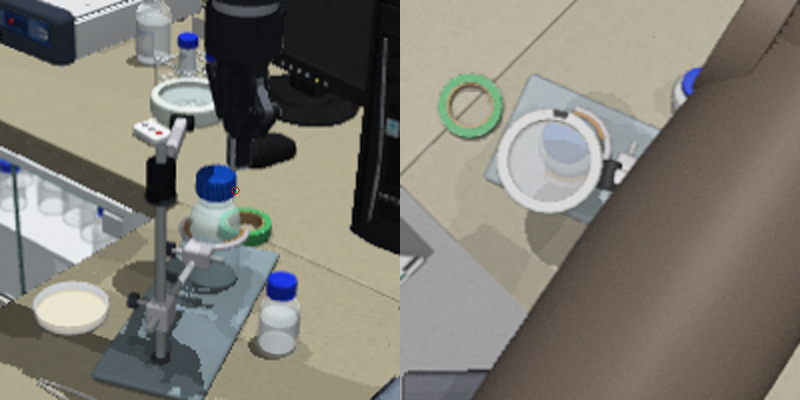

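The lamp hasn't moved: the lens is still at (460,-157). The visible fingertip at about (240,165) sits above its projected place at (235,190). I'll check my projection against known points before trusting the tool height.

Run:
```python
from h import *
s=env.state();tp=s['tool_pos']
P=np.array([[489,-165,156],[413,-329,284],[545,-301,97],[456,-154,259],tp,tp+[0,0,13],tp+[0,0,30],tp+[0,0,73]])
for c in('scene','top'):
    print(c,(proj(c,P)).round().tolist()); print({k:v for k,v in env.calibration(c).items() if k!='extrinsics'}, np.linalg.inv(np.array(env.calibration(c)['extrinsics']))[:3,3])
print((proj('scene',P)-[180,130]).round()*2)
print(env.calibration('wrist'))
w=snap('wrist','w1.png')
a=cv2.imread('pics/s4.png')[100:240,240:340]
cv2.imwrite('pics/c5.png',np.hstack([cv2.resize(a,(400,560),interpolation=cv2.INTER_CUBIC),cv2.resize(cv2.copyMakeBorder(w[:,:,::-1],0,0,0,0,0),(400,560))]))
```

```text
scene [[288.0, 217.0], [260.0, 202.0], [318.0, 269.0], [275.0, 176.0], [298.0, 225.0], [298.0, 220.0], [298.0, 212.0], [299.0, 193.0]]
{'vfov': 42.58986575667709, 'cx': 283.525829387988, 'cy': 213.9970662861001, 'distortion': array([-0.17445626,  0.        ,  0.        ,  0.        ,  0.        ])} [  358.87016998 -1275.62327862   784.39546196]
top [[263.0, 198.0], [358.0, 233.0], [330.0, 174.0], [254.0, 210.0], [352.0, 192.0], [353.0, 191.0], [355.0, 189.0], [358.0, 186.0]]
{'vfov': 44.85432863973733, 'cx': 281.8555158452277, 'cy': 208.2938667150302, 'distortion': array([-0.0603728,  0.       ,  0.       ,  0.       ,  0.       ])} [ 366.76645295 -204.97273087 1128.26583701]
[[216. 174.]
 [160. 144.]
 [276. 278.]
 [190.  92.]
 [236. 190.]
 [236. 180.]
 [236. 164.]
 [238. 126.]]
{'vfov': 62.071133297372924, 'cx': 279.93985074541115, 'cy': 211.20041498957033, 'distortion': array([-0.06451709,  0.        ,  0.        ,  0.        ,  0.        ]), 'mount': array([[-2.09608022e-04,  3.26589242e-01, -9.45166347e-01,
        -1.73184777e+02],
       [ 9.99999528e-01, -8.28627343e-04, -5.08089079e-04,
        -4.98950834e-01],
       [-9.49127106e-04, -9.45166007e-01, -3.26588914e-01,
        -8.45749246e+01],
       [ 0.00000000e+00,  0.00000000e+00,  0.00000000e+00,
         1.00000000e+00]])}
```

View pics/c5.png

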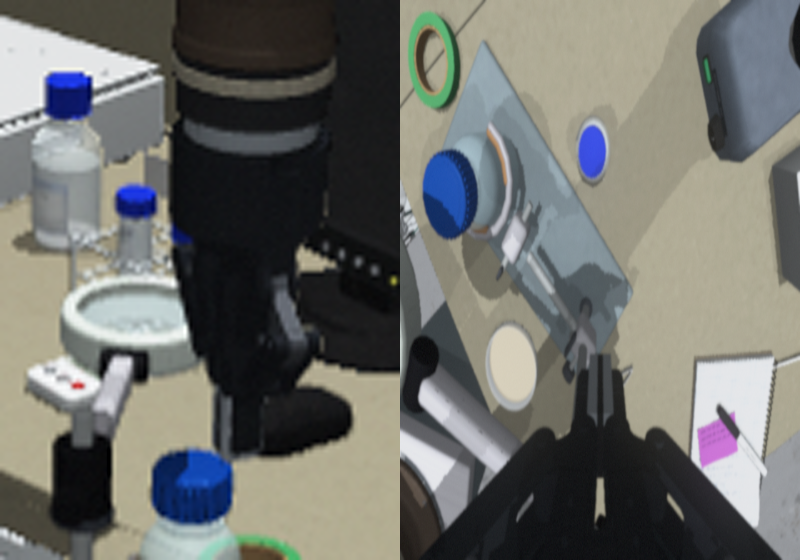

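The projection agrees with known points. The cap is seen and the hinge is near (260,202). The fingertip, though, looks about 27 mm above the reported TCP, in both the scene and the wrist view. I'll check whether the pose or the finger length is off.

Run:
```python
from h import *
s=env.state();tp=s['tool_pos'];Rm=R.from_quat(s['tool_rot']).as_matrix()
P=np.array([[545,-301,97],[489,-165,156],[310,-221,15],[540,-51,19]])
u=proj('wrist',P);print((u*[400/560,560/420]+[400,0]).round())
Q=np.array([[x,0,z] for x in(0,-14,-28,-35) for z in(-11,0,11)],float)
print((proj('wrist',Q@Rm.T+tp)*[400/560,560/420]+[400,0]).round().tolist())
w=cv2.imread('pics/w1.png')[200:320,200:360]
cv2.imwrite('pics/c6.png',cv2.resize(w,(800,600),interpolation=cv2.INTER_CUBIC))
```

```text
[[593. 162.]
 [445. 194.]
 [511. 370.]
 [430.  62.]]
[[600.0, 314.0], [600.0, 338.0], [600.0, 362.0], [601.0, 328.0], [600.0, 355.0], [600.0, 380.0], [601.0, 345.0], [601.0, 373.0], [601.0, 400.0], [601.0, 355.0], [601.0, 384.0], [601.0, 411.0]]
```

View pics/c6.png

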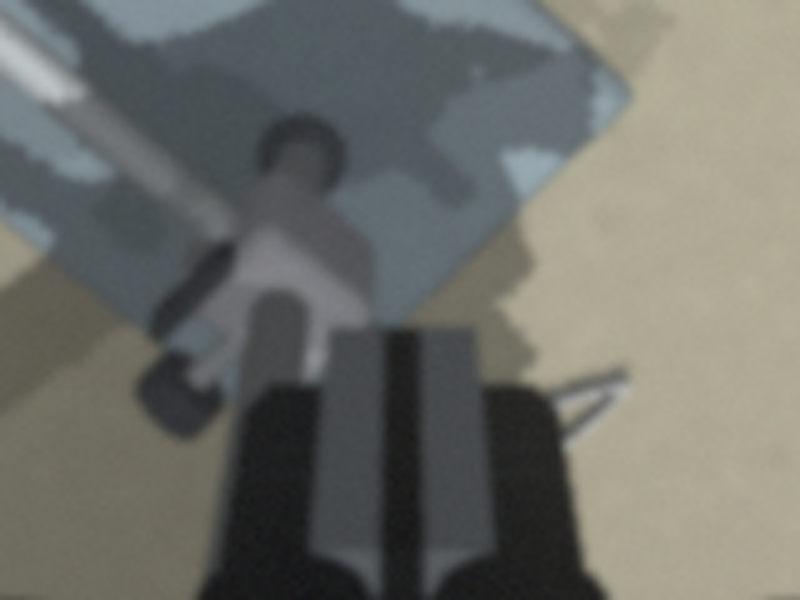

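The pose is right: known points reproject in the wrist view. The finger pads end about 28 mm short of the stated TCP, so they passed over the arm. I'll redo the push at TCP z = 203, where the body clears the collar either way.

>>> step_arm(
  motion=[
    {"grip":0,"travel":[0,0,35],"dr":[0,0,0]},
    {"grip":0,"travel":[0,0,60],"dr":[0,0,0]},
    {"grip":0,"travel":[-30,25,70],"dr":[0,0,0]},
    {"grip":0,"travel":[-58,48,70],"dr":[0,0,0]},
    {"grip":0,"travel":[-85,70,70],"dr":[0,0,0]},
    {"grip":0,"travel":[-99,82,60],"dr":[0,0,0]},
    {"grip":0,"travel":[-99,82,30],"dr":[0,0,0]},
    {"grip":0,"travel":[-99,82,0],"dr":[0,0,0]},
    {"grip":0,"travel":[-99,82,-25],"dr":[0,0,0]},
    {"grip":0,"travel":[-99,82,-25],"dr":[0,0,0]},
    {"grip":0,"travel":[-92,80,-25],"dr":[0,0,0]},
    {"grip":0,"travel":[-84,78,-25],"dr":[0,0,0]},
  ],
)

```text
t: 5.62
tool_pos: [407.5, -251.3, 204.6]
tool_rot: [0.699, 0.111, -0.698, 0.112]
ft_force: [1.1, 0.4, 1.0]
opening: 0.2
```

>>> step_arm(
  motion=[
    {"grip":0,"travel":[8,-1,0],"dr":[0,0,0]},
    {"grip":0,"travel":[16,-2,0],"dr":[0,0,0]},
    {"grip":0,"travel":[24,-3,0],"dr":[0,0,0]},
    {"grip":0,"travel":[24,-3,0],"dr":[0,0,0]},
  ],
)

```text
t: 5.95
tool_pos: [433.0, -254.3, 203.1]
tool_rot: [0.699, 0.112, -0.698, 0.112]
ft_force: [-0.2, -0.8, 0.0]
opening: -0.1
```

Run:
```python
from h import *
a=snap('scene','s7.png')
s=env.state();print(s['tool_pos'],s['ft_force'])
print([(np.round(d['xyz']),round(d['conf'],2)) for d in env.landmark_of('lens_centre','scene')[:2]])
```

```text
[ 432.23092212 -254.07768919  202.87356074] [ 0.22741285 -0.08653201 -0.46816975]
[(array([ 516., -187.,  246.]), 0.83)]
```

Contact this time: the lens moved to (516,-187), lamp at about +0.2. I continue round the arc.

>>> step_arm(
  motion=[
    {"grip":0,"travel":[11,-3,0],"dr":[0,0,0]},
    {"grip":0,"travel":[21,-8,0],"dr":[0,0,0]},
    {"grip":0,"travel":[30,-13,0],"dr":[0,0,0]},
    {"grip":0,"travel":[37,-20,0],"dr":[0,0,0]},
    {"grip":0,"travel":[44,-28,0],"dr":[0,0,0]},
    {"grip":0,"travel":[50,-36,0],"dr":[0,0,0]},
    {"grip":0,"travel":[54,-45,0],"dr":[0,0,0]},
    {"grip":0,"travel":[57,-54,0],"dr":[0,0,0]},
    {"grip":0,"travel":[59,-61,0],"dr":[0,0,0]},
    {"grip":0,"travel":[60,-65,0],"dr":[0,0,0]},
    {"grip":0,"travel":[60,-65,0],"dr":[0,0,0]},
  ],
)

```text
t: 6.97
tool_pos: [490.9, -320.2, 202.6]
tool_rot: [0.698, 0.111, -0.698, 0.111]
ft_force: [-1.1, -0.1, -0.4]
opening: 0.2
```

Run:
```python
from h import *
a=snap('scene','s8.png')
s=env.state();print(s['tool_pos'],s['ft_force'],s['q'])
for n in('lens_centre','bottle_small_a','cap_centre'):print(n,[(np.round(d['xyz']),round(d['conf'],2)) for d in env.landmark_of(n,'scene')[:2]])
```

```text
[ 490.84758276 -319.80430828  202.76408741] [ 0.95491934  0.18677176 -0.50328596] [-5.77298600e-01  2.42061409e-01  1.03620495e-01  1.43135050e+00
 -2.79038727e-04  2.24833423e+00]
lens_centre [(array([ 592., -363.,  244.]), 0.68)]
bottle_small_a [(array([ 550., -296.,   -5.]), 0.95)]
cap_centre [(array([ 486., -165.,  150.]), 0.56)]
```

The lens is at (592,-363), lamp at about 1.32 rad and 225 mm from the bottle. Now I raise, move over the bottle, and unwind the wrist so that one grasp covers the whole turn.

>>> step_arm(
  motion=[
    {"grip":0,"travel":[0,3,25],"dr":[0,0,0]},
    {"grip":0,"travel":[0,5,60],"dr":[0,0,0]},
    {"grip":70,"travel":[0,10,90],"dr":[0,0,0.12]},
    {"grip":70,"travel":[0,30,90],"dr":[0,0,0.24]},
    {"grip":70,"travel":[0,50,90],"dr":[0,0,0.36]},
    {"grip":70,"travel":[0,70,90],"dr":[0,0,0.48]},
    {"grip":70,"travel":[0,90,90],"dr":[0,0,0.6]},
    {"grip":70,"travel":[0,110,90],"dr":[0,0,0.72]},
    {"grip":70,"travel":[0,130,90],"dr":[0,0,0.84]},
    {"grip":70,"travel":[-1,144,90],"dr":[0,0,0.96]},
    {"grip":70,"travel":[-2,154,90],"dr":[0,0,1.08]},
    {"grip":70,"travel":[-2,154,90],"dr":[0,0,1.2]},
  ],
)

```text
t: 8.17
tool_pos: [488.3, -162.9, 293.5]
tool_rot: [0.512, 0.488, -0.511, 0.489]
ft_force: [1.1, -0.4, -0.3]
opening: 69.9
```

>>> step_arm(
  motion=[
    {"grip":70,"travel":[0,0,0],"dr":[0,0,0.12]},
    {"grip":70,"travel":[0,0,0],"dr":[0,0,0.24]},
    {"grip":70,"travel":[0,0,0],"dr":[0,0,0.36]},
    {"grip":70,"travel":[0,0,0],"dr":[0,0,0.48]},
    {"grip":70,"travel":[0,0,0],"dr":[0,0,0.6]},
    {"grip":70,"travel":[0,0,0],"dr":[0,0,0.72]},
    {"grip":70,"travel":[0,0,0],"dr":[0,0,0.84]},
    {"grip":70,"travel":[0,0,0],"dr":[0,0,0.96]},
    {"grip":70,"travel":[0,0,0],"dr":[0,0,1.08]},
    {"grip":70,"travel":[0,0,0],"dr":[0,0,1.2]},
    {"grip":70,"travel":[0,0,0],"dr":[0,0,1.32]},
    {"grip":70,"travel":[0,0,0],"dr":[0,0,1.44]},
  ],
)

```text
t: 9.17
tool_pos: [488.5, -164.6, 293.1]
tool_rot: [0.063, 0.704, -0.063, 0.705]
ft_force: [0.9, -0.8, 0.4]
opening: 69.9
```

>>> step_arm(
  motion=[
    {"grip":70,"travel":[0,0,0],"dr":[0,0,0.12]},
    {"grip":70,"travel":[0,0,0],"dr":[0,0,0.24]},
    {"grip":70,"travel":[0,0,0],"dr":[0,0,0.36]},
    {"grip":70,"travel":[0,0,0],"dr":[0,0,0.48]},
    {"grip":70,"travel":[0,0,0],"dr":[0,0,0.6]},
    {"grip":70,"travel":[0,0,0],"dr":[0,0,0.72]},
    {"grip":70,"travel":[0,0,0],"dr":[0,0,0.84]},
    {"grip":70,"travel":[0,0,0],"dr":[0,0,0.96]},
    {"grip":70,"travel":[0,0,0],"dr":[0,0,1.08]},
    {"grip":70,"travel":[0,0,0],"dr":[0,0,1.2]},
    {"grip":70,"travel":[0,0,0],"dr":[0,0,1.32]},
    {"grip":70,"travel":[0,0,0],"dr":[0,0,1.44]},
  ],
)

```text
t: 10.17
tool_pos: [488.5, -164.6, 293.1]
tool_rot: [-0.417, 0.571, 0.417, 0.571]
ft_force: [-0.3, -0.6, 0.3]
opening: 70.3
```

Run:
```python
from h import *
a=snap('scene','s9.png');w=snap('wrist','w9.png');s=env.state();tp=s['tool_pos'];print(tp,s['q'],s['opening'])
for c in('scene','wrist'):
  for n in('cap_centre','lens_centre'):print(c,n,[(np.round(d['xyz']),round(d['conf'],2)) for d in env.landmark_of(n,c)[:2]])
```

```text
[ 488.47619067 -164.64462802  293.08082694] [-3.25044854e-01  1.26041001e-01  1.61589495e-01  1.60540510e+00
 -8.53304564e-05 -1.58098263e+00] 70.04168802382368
scene cap_centre []
scene lens_centre [(array([ 597., -366.,  246.]), 0.89), (array([ 414., -330.,  249.]), 0.52)]
wrist cap_centre [(array([ 487., -166.,  141.]), 0.84)]
wrist lens_centre []
```

>>> step_arm(
  motion=[
    {"grip":70,"travel":[0,0,-8],"dr":[0,0,0.12]},
    {"grip":70,"travel":[0,0,-16],"dr":[0,0,0.24]},
    {"grip":70,"travel":[0,0,-24],"dr":[0,0,0.36]},
    {"grip":70,"travel":[0,0,-32],"dr":[0,0,0.48]},
    {"grip":70,"travel":[0,0,-40],"dr":[0,0,0.6]},
    {"grip":70,"travel":[0,0,-48],"dr":[0,0,0.72]},
    {"grip":70,"travel":[0,0,-56],"dr":[0,0,0.84]},
    {"grip":70,"travel":[0,0,-64],"dr":[0,0,0.96]},
    {"grip":70,"travel":[0,0,-70],"dr":[0,0,1.0]},
    {"grip":70,"travel":[0,0,-70],"dr":[0,0,1.0]},
  ],
)

```text
t: 11.3
tool_pos: [488.0, -164.6, 221.4]
tool_rot: [-0.638, 0.304, 0.639, 0.303]
ft_force: [0.2, 0.2, 0.9]
opening: 70.0
```

Run:
```python
from h import *
a=snap('scene','s10.png');w=snap('wrist','w10.png');s=env.state();tp=s['tool_pos'];print(tp,s['q'],s['opening'])
print([(np.round(d['xyz']),round(d['conf'],2)) for d in env.landmark_of('cap_centre','wrist')[:2]])
x0,y0=230,120
a=cv2.resize(a[y0:y0+140,x0:x0+100,::-1],(400,560),interpolation=cv2.INTER_CUBIC)
P=np.array([tp,tp+[0,0,20],tp+[0,0,40],[488.5,-165,156],[488.5,-165,128]])
q=(proj('scene',P)-[x0,y0])*4;print(q.round().tolist())
for u in q: cv2.circle(a,tuple(int(i) for i in u),3,(0,0,255),1)
b=cv2.resize(w[:,:,::-1],(400,300)); b=cv2.copyMakeBorder(b,0,260,0,0,0)
cv2.imwrite('pics/c10.png',np.hstack([a,b]))
```

```text
[ 488.39477118 -164.82891448  222.74035922] [-3.25462468e-01  1.09187153e-01 -1.25307594e-02  1.44937765e+00
 -4.03438906e-05 -2.57817769e+00] 70.40898800171706
[(array([ 490., -165.,  145.]), 0.55)]
[[234.0, 286.0], [235.0, 255.0], [237.0, 224.0], [231.0, 386.0], [230.0, 427.0]]
```

View pics/c10.png

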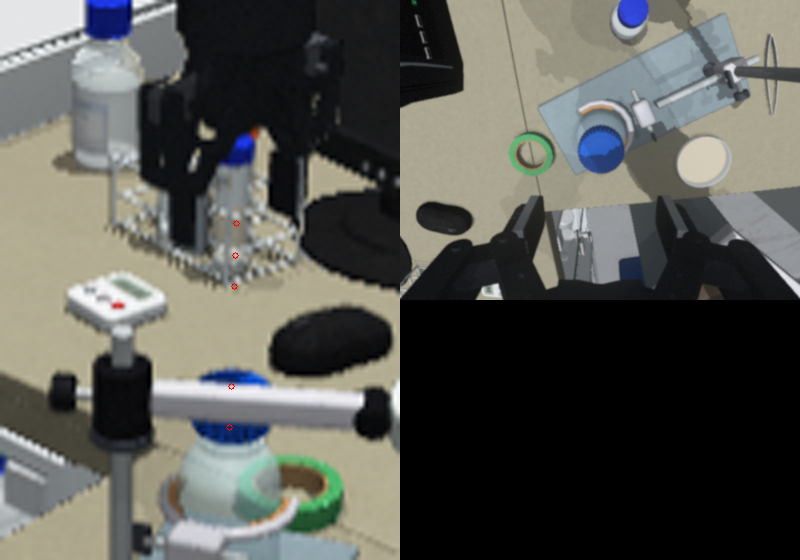

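The lens is clear and the cap sits at the predicted marks. The open fingertips, at about (185,248) and (285,215), average about 35 mm above the reported TCP. With the tips near z = 136, the TCP should be at about 106. I descend in steps and watch the force.

>>> step_arm(
  motion=[
    {"grip":70,"travel":[0,0,-15],"dr":[0,0,0]},
    {"grip":70,"travel":[0,0,-30],"dr":[0,0,0]},
    {"grip":70,"travel":[0,0,-45],"dr":[0,0,0]},
    {"grip":70,"travel":[0,0,-60],"dr":[0,0,0]},
    {"grip":70,"travel":[0,0,-72],"dr":[0,0,0]},
    {"grip":70,"travel":[0,0,-80],"dr":[0,0,0]},
    {"grip":70,"travel":[0,0,-86],"dr":[0,0,0]},
    {"grip":70,"travel":[0,0,-90],"dr":[0,0,0]},
    {"grip":70,"travel":[0,0,-90],"dr":[0,0,0]},
  ],
)

```text
t: 12.2
tool_pos: [488.4, -164.8, 132.4]
tool_rot: [-0.639, 0.303, 0.639, 0.303]
ft_force: [0.3, 0.4, 0.3]
opening: 70.1
```

>>> step_arm(
  motion=[
    {"grip":70,"travel":[0,0,-4],"dr":[0,0,0]},
    {"grip":70,"travel":[0,0,-8],"dr":[0,0,0]},
    {"grip":70,"travel":[0,0,-12],"dr":[0,0,0]},
    {"grip":70,"travel":[0,0,-16],"dr":[0,0,0]},
    {"grip":70,"travel":[0,0,-20],"dr":[0,0,0]},
    {"grip":70,"travel":[0,0,-24],"dr":[0,0,0]},
    {"grip":70,"travel":[0,0,-26],"dr":[0,0,0]},
    {"grip":70,"travel":[0,0,-26],"dr":[0,0,0]},
  ],
)

```text
t: 12.87
tool_pos: [488.2, -164.7, 106.0]
tool_rot: [-0.638, 0.303, 0.639, 0.303]
ft_force: [-0.2, 0.5, -0.9]
opening: 70.0
```

Run:
```python
from h import *
a=snap('scene','s11.png');w=snap('wrist','w11.png');s=env.state();tp=s['tool_pos'];print(tp,s['ft_force'],s['moment'],s['opening'])
x0,y0=230,140
a=cv2.resize(a[y0:y0+140,x0:x0+100,::-1],(400,560),interpolation=cv2.INTER_CUBIC)
P=np.array([tp,tp+[0,0,30],[488.5,-165,156],[488.5,-165,128]])
q=(proj('scene',P)-[x0,y0])*4
for u in q: cv2.circle(a,tuple(int(i) for i in u),3,(0,0,255),1)
b=cv2.resize(w[:,:,::-1],(400,300)); b=cv2.copyMakeBorder(b,0,260,0,0,0)
cv2.imwrite('pics/c11.png',np.hstack([a,b]))
```

```text
[ 488.49827461 -164.83678651  106.64074153] [-0.61922525 -0.53906568 -0.23910061] [ 0.03468968 -0.00582417 -0.02254165] 70.33360384530327
```

View pics/c11.png

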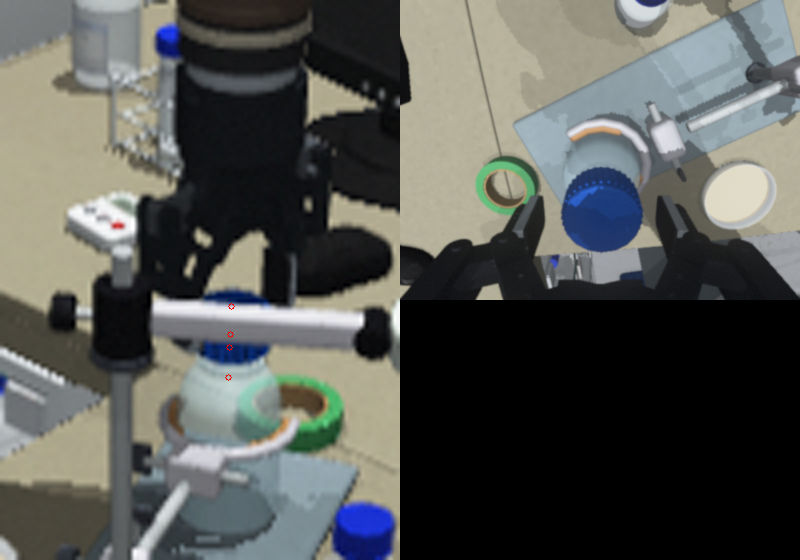

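Nothing is touching. The near tip is at about (185,345), close to the level of the cap's lower edge, and the wrist view shows the cap centred between the pads. I go 4 mm lower and close.

>>> step_arm(
  motion=[
    {"grip":70,"travel":[0,0,-4],"dr":[0,0,0]},
    {"grip":55,"travel":[0,0,-4],"dr":[0,0,0]},
    {"grip":40,"travel":[0,0,-4],"dr":[0,0,0]},
    {"grip":40,"travel":[0,0,-4],"dr":[0,0,0]},
    {"grip":40,"travel":[0,0,-4],"dr":[0,0,0]},
    {"grip":40,"travel":[0,0,-4],"dr":[0,0,0]},
  ],
  squeeze=40,
)

```text
t: 13.47
tool_pos: [487.7, -165.5, 103.0]
tool_rot: [-0.639, 0.304, 0.639, 0.303]
ft_force: [-4.6, -2.6, 4.2]
opening: 47.0
```

Run:
```python
from h import *
s=env.state();print(s['tool_pos'],s['ft_force'],s['moment'],s['opening'],R.from_quat(s['tool_rot']).as_matrix()[:,1])
```

```text
[ 487.68523749 -165.50464941  103.03901559] [-4.61071846 -2.59065395  4.16319285] [-0.50958647  0.9871755  -0.00502981] 46.967985029162584 [-0.77514952 -0.63177476  0.00197044]
```

The pads stopped at 47 mm on the cap. Side force is small, about 5 N from a 1 mm offset. I recentre, squeeze to 70 N and start closing, clockwise.

>>> step_arm(
  motion=[
    {"grip":40,"travel":[-1,-0.8,0],"dr":[0,0,0]},
    {"grip":40,"travel":[-1,-0.8,0],"dr":[0,0,0]},
    {"grip":40,"travel":[-1,-0.8,0],"dr":[0,0,-0.06]},
    {"grip":40,"travel":[-1,-0.8,-0.1],"dr":[0,0,-0.16]},
    {"grip":40,"travel":[-1,-0.8,-0.2],"dr":[0,0,-0.26]},
    {"grip":40,"travel":[-1,-0.8,-0.2],"dr":[0,0,-0.36]},
    {"grip":40,"travel":[-1,-0.8,-0.3],"dr":[0,0,-0.46]},
    {"grip":40,"travel":[-1,-0.8,-0.4],"dr":[0,0,-0.56]},
    {"grip":40,"travel":[-1,-0.8,-0.4],"dr":[0,0,-0.6]},
    {"grip":40,"travel":[-1,-0.8,-0.4],"dr":[0,0,-0.6]},
  ],
  squeeze=70,
)

```text
t: 14.3
tool_pos: [487.6, -165.6, 102.8]
tool_rot: [0.52, -0.479, -0.52, -0.479]
ft_force: [-2.0, 1.0, 5.1]
opening: 46.4
```

```bash
cat > st.py <<'E'
from h import *
s=env.state();y=R.from_quat(s['tool_rot']).as_matrix()[:,1]
print(s['t'],s['tool_pos'].round(1),s['ft_force'].round(1),s['moment'].round(2),s['opening'].round(1),'yaw',np.arctan2(y[1],y[0]).round(3),'q6',s['q'][5].round(3),'q1',s['q'][0].round(3),'tau6',s['tau'][5].round(2))
E
python3 st.py
```

```text
Traceback (most recent call last):
  File "st.py", line 3, in <module>
    print(s['t'],s['tool_pos'].round(1),s['ft_force'].round(1),s['moment'].round(2),s['opening'].round(1),'yaw',np.arctan2(y[1],y[0]).round(3),'q6',s['q'][5].round(3),'q1',s['q'][0].round(3),'tau6',s['tau'][5].round(2))
                                                                                    ^^^^^^^^^^^^^^^^^^
AttributeError: 'float' object has no attribute 'round'
```

>>> step_arm(
  motion=[
    {"grip":40,"travel":[0,0,-0.1],"dr":[0,0,-0.1]},
    {"grip":40,"travel":[0,0,-0.1],"dr":[0,0,-0.2]},
    {"grip":40,"travel":[0,0,-0.2],"dr":[0,0,-0.3]},
    {"grip":40,"travel":[0,0,-0.3],"dr":[0,0,-0.4]},
    {"grip":40,"travel":[0,0,-0.3],"dr":[0,0,-0.5]},
    {"grip":40,"travel":[0,0,-0.4],"dr":[0,0,-0.6]},
    {"grip":40,"travel":[0,0,-0.4],"dr":[0,0,-0.7]},
    {"grip":40,"travel":[0,0,-0.5],"dr":[0,0,-0.8]},
    {"grip":40,"travel":[0,0,-0.6],"dr":[0,0,-0.9]},
    {"grip":40,"travel":[0,0,-0.6],"dr":[0,0,-1.0]},
    {"grip":40,"travel":[0,0,-0.7],"dr":[0,0,-1.1]},
    {"grip":40,"travel":[0,0,-0.8],"dr":[0,0,-1.2]},
  ],
)

```text
t: 15.3
tool_pos: [487.4, -165.5, 102.0]
tool_rot: [-0.158, 0.689, 0.158, 0.689]
ft_force: [-3.5, 1.2, 6.1]
opening: 46.2
```

```bash
sed -i "s/s\['opening'\].round(1)/round(s['opening'],1)/" st.py; python3 st.py
```

```text
15.3 [ 487.4 -165.5  102. ] [-3.5  1.2  6.1] [0.15 0.79 0.13] 46.2 yaw 2.021 q6 -0.778 q1 -0.327 tau6 -1.13
```

>>> step_arm(
  motion=[
    {"grip":40,"travel":[0,0,-0.1],"dr":[0,0,-0.08]},
    {"grip":40,"travel":[0,0,-0.1],"dr":[0,0,-0.16]},
    {"grip":40,"travel":[0,0,-0.2],"dr":[0,0,-0.24]},
    {"grip":40,"travel":[0,0,-0.2],"dr":[0,0,-0.32]},
    {"grip":40,"travel":[0,0,-0.3],"dr":[0,0,-0.4]},
    {"grip":40,"travel":[0,0,-0.3],"dr":[0,0,-0.48]},
    {"grip":40,"travel":[0,0,-0.3],"dr":[0,0,-0.5]},
  ],
)

```text
t: 15.88
tool_pos: [487.3, -165.4, 101.7]
tool_rot: [0.017, 0.707, -0.017, 0.707]
ft_force: [-4.8, 1.5, 5.6]
opening: 46.4
```

```bash
python3 st.py
```

```text
15.8833 [ 487.3 -165.4  101.7] [-4.8  1.5  5.6] [0.23 0.74 0.11] 46.4 yaw 1.523 q6 -0.279 q1 -0.327 tau6 0.4
```

>>> step_arm(
  motion=[
    {"grip":40,"travel":[0,0,0],"dr":[0,0,-0.06]},
    {"grip":40,"travel":[0,0,-0.1],"dr":[0,0,-0.12]},
    {"grip":40,"travel":[0,0,-0.1],"dr":[0,0,-0.18]},
    {"grip":40,"travel":[0,0,-0.2],"dr":[0,0,-0.24]},
    {"grip":40,"travel":[0,0,-0.2],"dr":[0,0,-0.3]},
    {"grip":40,"travel":[0,0,-0.2],"dr":[0,0,-0.3]},
  ],
)

```text
t: 16.38
tool_pos: [487.3, -165.3, 101.5]
tool_rot: [0.122, 0.697, -0.122, 0.696]
ft_force: [-4.5, 2.9, 6.4]
opening: 46.2
```

```bash
python3 st.py
```

```text
16.3833 [ 487.3 -165.3  101.5] [-4.5  2.9  6.4] [ 0.36  0.76 -0.13] 46.2 yaw 1.224 q6 0.02 q1 -0.327 tau6 0.45
```

>>> step_arm(
  motion=[
    {"grip":40,"travel":[0,0,0],"dr":[0,0,-0.06]},
    {"grip":40,"travel":[0,0,-0.1],"dr":[0,0,-0.12]},
    {"grip":40,"travel":[0,0,-0.1],"dr":[0,0,-0.18]},
    {"grip":40,"travel":[0,0,-0.2],"dr":[0,0,-0.2]},
    {"grip":40,"travel":[0,0,-0.2],"dr":[0,0,-0.2]},
  ],
)

```text
t: 16.8
tool_pos: [487.3, -165.3, 101.4]
tool_rot: [0.191, 0.681, -0.19, 0.681]
ft_force: [-4.0, 2.0, 7.3]
opening: 46.0
```

```bash
python3 st.py
```

```text
16.8 [ 487.3 -165.3  101.4] [-4.   2.   7.3] [ 0.38  0.71 -0.01] 46.0 yaw 1.025 q6 0.218 q1 -0.327 tau6 0.21
```

Total 2.8 rad so far, with no sign of the stop.

>>> step_arm(
  motion=[
    {"grip":40,"travel":[0,0,0],"dr":[0,0,-0.06]},
    {"grip":40,"travel":[0,0,-0.1],"dr":[0,0,-0.12]},
    {"grip":40,"travel":[0,0,-0.1],"dr":[0,0,-0.18]},
    {"grip":40,"travel":[0,0,-0.2],"dr":[0,0,-0.2]},
    {"grip":40,"travel":[0,0,-0.2],"dr":[0,0,-0.2]},
  ],
)

```text
t: 17.22
tool_pos: [487.3, -165.2, 101.2]
tool_rot: [0.258, 0.659, -0.257, 0.659]
ft_force: [-4.0, 2.7, 7.6]
opening: 46.0
```

```bash
python3 st.py
```

```text
17.2167 [ 487.3 -165.2  101.2] [-4.   2.7  7.6] [ 0.39  0.77 -0.04] 46.0 yaw 0.825 q6 0.418 q1 -0.327 tau6 0.21
```

>>> step_arm(
  motion=[
    {"grip":40,"travel":[0,0,0],"dr":[0,0,-0.05]},
    {"grip":40,"travel":[0,0,-0.1],"dr":[0,0,-0.1]},
    {"grip":40,"travel":[0,0,-0.1],"dr":[0,0,-0.15]},
    {"grip":40,"travel":[0,0,-0.1],"dr":[0,0,-0.15]},
  ],
)

```text
t: 17.55
tool_pos: [487.4, -165.2, 101.2]
tool_rot: [0.307, 0.637, -0.306, 0.637]
ft_force: [-2.9, 2.5, 7.2]
opening: 46.4
```

```bash
python3 st.py
```

```text
17.55 [ 487.4 -165.2  101.2] [-2.9  2.5  7.2] [ 0.41  0.7  -0.12] 46.4 yaw 0.674 q6 0.569 q1 -0.327 tau6 0.37
```

>>> step_arm(
  motion=[
    {"grip":40,"travel":[0,0,0],"dr":[0,0,-0.05]},
    {"grip":40,"travel":[0,0,-0.1],"dr":[0,0,-0.1]},
    {"grip":40,"travel":[0,0,-0.1],"dr":[0,0,-0.15]},
    {"grip":40,"travel":[0,0,-0.1],"dr":[0,0,-0.15]},
  ],
)

```text
t: 17.88
tool_pos: [487.4, -165.2, 101.0]
tool_rot: [0.354, 0.613, -0.353, 0.612]
ft_force: [-4.0, 1.6, 6.9]
opening: 46.4
```

```bash
python3 st.py
```

```text
17.8833 [ 487.4 -165.2  101. ] [-4.   1.6  6.9] [ 0.42  0.75 -0.09] 46.4 yaw 0.524 q6 0.719 q1 -0.327 tau6 0.36
```

>>> step_arm(
  motion=[
    {"grip":40,"travel":[0,0,0],"dr":[0,0,-0.05]},
    {"grip":40,"travel":[0,0,-0.1],"dr":[0,0,-0.1]},
    {"grip":40,"travel":[0,0,-0.1],"dr":[0,0,-0.15]},
    {"grip":40,"travel":[0,0,-0.1],"dr":[0,0,-0.15]},
  ],
)

```text
t: 18.22
tool_pos: [487.4, -165.2, 101.0]
tool_rot: [0.398, 0.585, -0.397, 0.585]
ft_force: [-2.7, 1.8, 5.8]
opening: 46.3
```

```bash
python3 st.py
```

```text
18.2167 [ 487.4 -165.2  101. ] [-2.7  1.8  5.8] [0.38 0.75 0.86] 46.3 yaw 0.376 q6 0.867 q1 -0.327 tau6 1.36
```

The moment jumped to 0.86 N m at 3.45 rad, which looks like the stop. I'll confirm with a 0.03 rad nudge.

>>> step_arm(
  motion=[
    {"grip":40,"travel":[0,0,0],"dr":[0,0,-0.015]},
    {"grip":40,"travel":[0,0,0],"dr":[0,0,-0.03]},
    {"grip":40,"travel":[0,0,0],"dr":[0,0,-0.03]},
  ],
)

```text
t: 18.47
tool_pos: [487.4, -165.1, 101.0]
tool_rot: [0.406, 0.579, -0.405, 0.579]
ft_force: [-3.9, 1.3, 6.2]
opening: 45.9
```

```bash
python3 st.py
```

```text
18.4667 [ 487.4 -165.1  101. ] [-3.9  1.3  6.2] [0.33 0.78 1.53] 45.9 yaw 0.349 q6 0.895 q1 -0.327 tau6 1.65
```

>>> step_arm(
  motion=[
    {"grip":40,"travel":[0,0,0],"dr":[0,0,0.02]},
    {"grip":40,"travel":[0,0,0],"dr":[0,0,0.03]},
    {"grip":40,"travel":[0,0,0],"dr":[0,0,0.03]},
  ],
)

```text
t: 18.72
tool_pos: [487.4, -165.1, 101.0]
tool_rot: [0.397, 0.585, -0.397, 0.585]
ft_force: [-3.2, 2.0, 5.7]
opening: 46.2
```

```bash
python3 st.py
```

```text
18.7167 [ 487.4 -165.1  101. ] [-3.2  2.   5.7] [0.39 0.77 0.87] 46.2 yaw 0.379 q6 0.865 q1 -0.327 tau6 0.73
```

It is elastic with no slip: about 22 N m/rad, so the relaxed bottom is at gripper yaw 0.416 or so. A quarter turn back gives yaw 1.99, which is +1.61 rad from here, rising 1 mm.

>>> step_arm(
  motion=[
    {"grip":40,"travel":[0,0,0],"dr":[0,0,0.08]},
    {"grip":40,"travel":[0,0,0.1],"dr":[0,0,0.16]},
    {"grip":40,"travel":[0,0,0.1],"dr":[0,0,0.24]},
    {"grip":40,"travel":[0,0,0.2],"dr":[0,0,0.32]},
    {"grip":40,"travel":[0,0,0.2],"dr":[0,0,0.4]},
    {"grip":40,"travel":[0,0,0.3],"dr":[0,0,0.48]},
    {"grip":40,"travel":[0,0,0.3],"dr":[0,0,0.56]},
    {"grip":40,"travel":[0,0,0.4],"dr":[0,0,0.64]},
    {"grip":40,"travel":[0,0,0.4],"dr":[0,0,0.72]},
    {"grip":40,"travel":[0,0,0.5],"dr":[0,0,0.8]},
    {"grip":40,"travel":[0,0,0.5],"dr":[0,0,0.8]},
  ],
)

```text
t: 19.63
tool_pos: [487.3, -165.3, 101.5]
tool_rot: [0.138, 0.694, -0.137, 0.694]
ft_force: [-4.2, 2.2, 7.0]
opening: 46.0
```

>>> step_arm(
  motion=[
    {"grip":40,"travel":[0,0,0],"dr":[0,0,0.08]},
    {"grip":40,"travel":[0,0,0.1],"dr":[0,0,0.16]},
    {"grip":40,"travel":[0,0,0.1],"dr":[0,0,0.24]},
    {"grip":40,"travel":[0,0,0.2],"dr":[0,0,0.32]},
    {"grip":40,"travel":[0,0,0.2],"dr":[0,0,0.4]},
    {"grip":40,"travel":[0,0,0.3],"dr":[0,0,0.48]},
    {"grip":40,"travel":[0,0,0.3],"dr":[0,0,0.56]},
    {"grip":40,"travel":[0,0,0.4],"dr":[0,0,0.64]},
    {"grip":40,"travel":[0,0,0.4],"dr":[0,0,0.72]},
    {"grip":40,"travel":[0,0,0.5],"dr":[0,0,0.78]},
    {"grip":40,"travel":[0,0,0.5],"dr":[0,0,0.81]},
    {"grip":40,"travel":[0,0,0.5],"dr":[0,0,0.81]},
  ],
)

```text
t: 20.63
tool_pos: [487.3, -165.5, 102.0]
tool_rot: [-0.146, 0.692, 0.146, 0.692]
ft_force: [-4.3, 1.5, 6.6]
opening: 46.1
```

```bash
python3 st.py
python3 - <<'E'
from h import *
a=snap('scene','s12.png');b=snap('wrist','w12.png');env.camera('top')
for n in('lens_centre','bottle_small_a','tape_roll','petri_1','tweezers'):
  for c in('scene','top'):print(c,n,[(np.round(d['xyz']),round(d['conf'],2)) for d in env.landmark_of(n,c)[:2]])
cv2.imwrite('pics/c12.png',np.hstack([cv2.resize(a[130:330,180:380,::-1],(400,400)),cv2.resize(b[:,:,::-1],(400,400))]))
E
```

```text
20.6333 [ 487.3 -165.5  102. ] [-4.3  1.5  6.6] [0.24 0.79 0.06] 46.1 yaw 1.987 q6 -0.744 q1 -0.327 tau6 -0.28
scene lens_centre [(array([ 594., -369.,  246.]), 0.72)]
top lens_centre [(array([ 587., -360.,  244.]), 0.66), (array([ 327., -388.,   -0.]), 0.38)]
scene bottle_small_a [(array([ 550., -295.,   -4.]), 0.67)]
top bottle_small_a [(array([ 547., -299.,   -0.]), 0.77)]
scene tape_roll [(array([538., -55.,  -3.]), 0.71)]
top tape_roll [(array([ 588., -361.,  248.]), 0.74)]
scene petri_1 [(array([ 312., -219.,   -1.]), 0.96)]
top petri_1 [(array([ 308., -220.,    2.]), 0.81)]
scene tweezers [(array([ 330., -388.,   -1.]), 0.68)]
top tweezers [(array([ 325., -386.,    2.]), 0.39)]
```

View pics/c12.png

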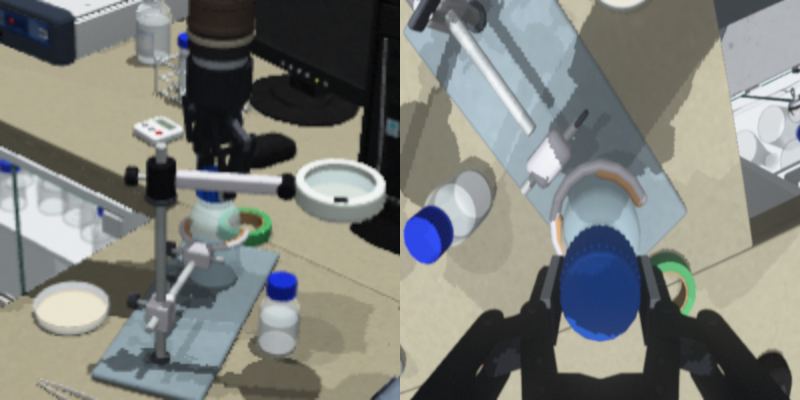

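The pads hold the cap on both sides ((545,290) and (650,290) in the right half of the picture). The lamp is swung away with its lens at about (340,185), and the loose things are where they were. Gripper yaw 1.987 less 0.416 gives 1.57 rad. I hand in.

```bash
python3 -c "
from workcell import env
print(env.hand_in())"
```

```text
the job is handed in; nothing more can be done
None
```

The lamp is swung clear and the cap was screwed to its stop, then backed off a quarter turn. The gripper still holds it, with a set grip of 70 N and the pads at 46 mm. I handed the job in at about 21 s; no verdict came back.

- **Lamp:** it now stands at about 1.3 rad, with the lens about 225 mm from the bottle. The first push missed: the fingertips end about 28 mm short of the stated TCP, so they passed over the arm. I allowed for this in the second push and in the grasp.
- **Cap:** the stop came at about 3.4 rad of closing, in one grasp. The moment rose from near 0 to 0.87 N m, then to 1.53 N m on a further 0.03 rad nudge. It went back to 0.87 when I undid the nudge, so I saw no slip. The cap is backed off 1.57 rad by gripper yaw, give or take about 0.01. That angle comes from the gripper, not from an image of the cap.
- **Loose things:** the last pictures put the small bottle, tape roll, petri dish and tweezers within about 5 mm of where they started. One disagreement: the top camera's "tape_roll" report landed on the lens, but the scene camera found the roll in place.

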